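# Stage the thick flanges by size for measuring

## Robot

A 7-joint arm with a two-finger parallel gripper is mounted at the origin on a cart in front of the work surface, level with it; the furniture and walls round the work are solid. World frame = base frame: x ahead of the robot, y to its left, z up, the work surface at z = 0. Lengths are in m, angles in degrees, forces in N, time in s.
With the tool pointing down it reaches from about 0.425 to 0.875 m from the base axis. Payload 4.7 kg.
Tool frame: the origin (TCP) lies on the centre line of the jaws, within the pads' length; the fingertips stand 8 mm ahead of it and the grasp point (between the pads) lies 11 mm behind it; z points along the fingers, y is the direction in which the jaws open and shut (so a half turn about z gives the same grasp; the last joint's range is limited). The gripper opens to 87 mm and grips with 3 to 60 N. Pads are 19 mm wide; open, the fingers measure 117 mm over their backs; the gripper's body (75 mm by 190 mm) begins 51 mm behind the grasp point.
Start: joints at [66.068, 18.392, -4.016, 83.108, 1.295, 78.541, -3.26], TCP at [0.272, -0.59, 0.231] pointing down, gripper open.
Joint ranges: [-163.93, 163.93], [-17.29, 119.83], [-79.2, 71.16], [3.27, 140.29], [-89.18, 269.18], [5.43, 117.66], [-154.24, 154.24]. Speed limits (degrees/s): [147.25, 147.25, 180, 180, 180, 180, 180].

## Interface

Orientations are given as [roll, pitch, yaw] about the fixed x, y, z axes, in that order (R = Rz(yaw) Ry(pitch) Rx(roll)).
In Python, from cell import env gives the robot as it stands. The module is installed in compiled form; this text tells all that it offers.
- The arm moves only by the tool move_arm, never from a script. Its argument "steps" is a list of rows, each a list of 2 entries, a list of its own where there are three numbers: the shift along the tool's x, y, z in m, then the turn about the tool's z in rad. A call has 1 to 20 rows; each row is the pose to reach, as a shift and turn from the pose commanded when the call began, along the tool's axes at that moment; what a row does not reach only later rows make up. A row lasts 1/8 s, in which the tool goes at most 62.5 mm and 10.7 degrees, less where a joint would pass 70% of its speed; a pose out of reach is approached as far as the arm can. A call with a gripper value outside its range is refused whole. "hand" is the closure, from -1 (fully open) to 1 (shut), set as the call begins (left out, the last holds). The fingers move at their own pace and stop on an object; "squeeze" is the grip in N (left out, the last holds). Time passes only in rows, so rows that repeat a pose let the fingers close. It gives the time, the measured TCP pose, the force and the opening at its end, in the units of the state.
- env.get_obs(): the state, without advancing time (a new reading comes with each control period).
- env.read_camera(name): name is "side" or "top" or "wrist"; returns (picture, depth): 384x512x3 uint8, red, green, blue; 384x512 float32, m along the optical axis (not along the pixel's ray), 0 where there is no reading.
- env.calibration(name): a dict with "intrinsics" (3x3 intrinsics, pixels), "D" ([k1, k2, p1, p2, k3] as OpenCV has them; the pictures are not rectified), "position" and "orientation" of the camera in the world; the wrist camera has in their place "mount" (4x4, takes a point from camera to tool coordinates, whose origin is the TCP and whose axes are the flange's). Camera axes: x right, y up, looking along -z (the intrinsics and any distortion apply to the point x, -y, -z); pixel columns grow to the right and rows downward; lengths in m; the calibration is good to about 2 mm. A picture is of the moment at which its call begins: read the wrist's pose just before it. calibration takes no time and is no camera call.
- env.sign_off(): hands the job in, once; it reports no verdict.
Trained networks look in the newest picture that a camera, given by its name, has taken for a name from the list of things; names that differ only in an ending like _2 or _b are one class to them, and where a whole thing is asked for, a point or a joint stands for the part that bears it (a point fixed in the world has none). Each returns a list of dicts, best first, with "conf" (0 to 1); they miss things now and then, are a little off and sometimes report something else, mostly with a low value. They report only what shows in the picture. A call takes as long as a camera call.
- env.cut_out(camera, query): "region" (384x512 bool, what is visible of it) and "uv" ([column, row] in pixels, amid what is visible of it).
The state is a dict: "time_s": time; "qpos": joint angles; "joint_velocities": joint speeds; "effort": joint torques, N m; "tool_pos": TCP position; "tool_rot": TCP orientation; "force": force on the tool from outside, world axes, zero at the start; "wrist_torque": the same for the moment, N m; "grip_width": finger opening in m.
Only numpy, scipy, OpenCV 4.12 (cv2) and the standard library are available. Lean on these libraries where they do the work, as an engineer would, in place of code of your own. Each camera call takes 0.05 s, during which the arm holds its last target. There are 200 camera calls.

## Task

Get the three thick flanges ready for measuring: set each one down, hub up and centred, on the staging pad of its size - the largest steel flange on the big blue pad, the middle-sized steel flange on the yellow pad, the brass flange on the little red pad. Set them down rather than letting them drop. The smallest, flat steel flange is done: leave it, the screwdriver and the marker where they are.

Things in the scene. Friction and masses are not known exactly. Their poses are not given: they have to be found in the camera images.
- flange_large: the largest steel turned flange, bright steel: round disc 50 mm in diameter, 8 mm thick, with a narrower hub on it, 22 mm tall in all, stands hub up on the bench. Solid for contact, tapering from disc to hub: grip across the disc, fingertips 2 to 4 mm over its underside. Origin: centre of its underside; z up its axis (yaw of no account)
- flange_medium: the middle-sized steel turned flange, bright steel: round disc 36 mm in diameter, 7.5 mm thick, with a narrower hub on it, 20 mm tall in all, stands hub up on the bench. Solid for contact, tapering from disc to hub: grip across the disc, fingertips 2 to 4 mm over its underside. Origin: centre of its underside; z up its axis (yaw of no account)
- flange_brass: the one brass-coloured turned flange, yellow brass: round disc 30 mm in diameter, 10 mm thick, with a narrower hub on it, 26 mm tall in all, stands hub up on the bench. Solid for contact, tapering from disc to hub: grip across the disc, fingertips 2 to 4 mm over its underside. Origin: centre of its underside; z up its axis (yaw of no account)
- flange_small: the smallest and flattest turned flange, bright steel: round disc 28 mm in diameter with a narrower hub on it, only 12 mm tall in all, stands hub up on the bench. It is to stay where it is. Origin: centre of its underside; z up
- pad_large: the large staging pad: a fixed round pad with a flat blue top 62 mm in diameter, on an aluminium foot 68 mm across; its top is 10 mm above the bench. Origin: centre of its underside, at bench level; z up
- pad_medium: the middle-sized staging pad: a fixed round pad with a flat yellow top 46 mm in diameter, on an aluminium foot 52 mm across; its top is 10 mm above the bench. Origin: centre of its underside, at bench level; z up
- pad_small: the small staging pad: a fixed round pad with a flat red top 38 mm in diameter, on an aluminium foot 44 mm across; its top is 10 mm above the bench. Origin: centre of its underside, at bench level; z up
- red_driver: bystander: loose precision screwdriver with a red handle, 113 mm long, 14 mm thick, lying on the bench behind the work. Origin: middle of its length, on the bench; the handle is towards its +y
- black_marker: bystander: loose black marker, 130 mm long, 18 mm thick, lying on the bench at the left of the work. Origin: middle of its length, on the bench; its length is along its y
- measuring_microscope: the large fixed measuring microscope right of the work, some 0.6 m tall. Origin: under its middle, bench level. Base and stage stay beyond 0.27 m in front of the origin (that is, x > 0.475), but its two black eyepieces jut out to 0.33 m in front of it (-x), between 0.06 m left and right of it, 0.37 to 0.46 m above the bench: an arm crossing from the right has to be drawn in

How it is judged (in metres and radians):
At the end, for the whole second after the job is handed in: Large steel flange on the blue pad, middle steel on yellow, brass on red: hub up (0.12 rad), centres within 10 mm, underside within 3 mm of the pad top, at rest; smallest steel flange upright (0.12 rad) and within 20 mm, screwdriver and marker within 30 mm of where they were (horizontal distance between flange_large and pad_large below 0.01 m and z of flange_large in the frame of pad_large between 0.007 and 0.013 m and angle between each of flange_large, flange_medium, flange_brass, flange_small's own z axis and vertical below 0.12 rad and linear speed of each of flange_large, flange_medium, flange_brass below 0.02 m/s and horizontal distance between flange_medium and pad_medium below 0.01 m and z of flange_medium in the frame of pad_medium between 0.007 and 0.013 m and horizontal distance between flange_brass and pad_small below 0.01 m and z of flange_brass in the frame of pad_small between 0.007 and 0.013 m and distance of flange_small from where it was at the start of the episode below 0.02 m and distance of each of red_driver, black_marker from where it was at the start of the episode below 0.03 m); the robot touches nothing.
It fails at once if the smallest steel flange is shifted by more than 20 mm (distance of flange_small from where it was at the start of the episode above 0.02 m).
It fails at once if the red screwdriver or the black marker is shifted by more than 30 mm (distance of any of red_driver, black_marker from where it was at the start of the episode above 0.03 m).
It fails at once if the largest steel flange is dropped or flung (faster than 0.6 m/s while the fingers do not touch it: a fall of about 20 mm) (linear speed of flange_large above 0.6 m/s and contact force between the fingers and flange_large below 0.01 N).
It fails at once if the middle-sized steel flange is dropped or flung (faster than 0.6 m/s while the fingers do not touch it: a fall of about 20 mm) (linear speed of flange_medium above 0.6 m/s and contact force between the fingers and flange_medium below 0.01 N).
It fails at once if the brass flange is dropped or flung (faster than 0.6 m/s while the fingers do not touch it: a fall of about 20 mm) (linear speed of flange_brass above 0.6 m/s and contact force between the fingers and flange_brass below 0.01 N).
It also fails if it takes over 80 s, if anything falls off the work surface, if the arm or the gripper's body presses on something with over 40 N, if the wrist force passes 120 N, or if a joint passes its speed limit or range.

## Working session

There is one attempt and no reset: what is moved stays moved. The work goes in short steps, Python scripts to look and compute and a tool call to move; the robot and the scene stay as the last step left them, time stands still between calls to the robot, and variables do not carry over. Pictures are saved under pics/ and viewed, about 12 in all and at most 16, crops included, and the job is handed in when it is done.

Besides the shell and the picture viewer there is one more tool, called after "Call:" as name([rows], argument=value, ...), one row to a line, values as JSON. move_arm: Moves the arm, as the interface text tells. Its arguments: {"type":"object","properties":{"steps":{"type":"array"},"hand":{"type":"number"},"squeeze":{"type":"number"}},"required":["steps"]}

```bash
mkdir -p pics; cat > h.py <<'E'
import numpy as np, cv2
from cell import env
from scipy.spatial.transform import Rotation as R
def campose(n):
    c=env.calibration(n)
    if 'mount' in c:
        o=env.get_obs(); T=np.eye(4); T[:3,:3]=toolR(o); T[:3,3]=o['tool_pos']
        return c,T@np.array(c['mount'])
    T=np.eye(4); q=np.array(c['orientation'],float)
    T[:3,:3]=q if q.shape==(3,3) else R.from_euler('xyz',q,degrees=True).as_matrix()
    T[:3,3]=c['position']; return c,T
def toolR(o): return R.from_euler('xyz',o['tool_rot'],degrees=True).as_matrix()
def rays(c,T,uv):
    p=cv2.undistortPoints(np.array(uv,float).reshape(-1,1,2),np.array(c['intrinsics'],float),np.array(c['D'],float)).reshape(-1,2)
    return np.c_[p[:,0],-p[:,1],-np.ones(len(p))]@T[:3,:3].T
def onplane(c,T,uv,z):
    d=rays(c,T,uv); return T[:3,3]+d*((z-T[2,3])/d[:,2])[:,None]
def withdepth(c,T,uv,dep): return T[:3,3]+rays(c,T,uv)*np.array(dep)[:,None]
def save(n,img): cv2.imwrite('pics/'+n+'.png',img[:,:,::-1])
E
python3 - <<'E'
from h import *
o=env.get_obs(); print({k:np.round(v,3) for k,v in o.items()})
for n in ('top','side','wrist'): print(n,env.calibration(n))
a,_=env.read_camera('top'); save('top0',a)
a,_=env.read_camera('side'); save('side0',a)
E
```

```text
{'time_s': np.float64(0.0), 'qpos': array([66.064, 18.439, -4.017, 83.175,  1.295, 78.538, -3.26 ]), 'joint_velocities': array([-0.055,  0.037,  0.031,  0.045, -0.041,  0.008, -0.029]), 'effort': array([-1.0000e-03, -4.9129e+01, -4.0500e-01, -3.1253e+01, -6.4000e-02,
        4.4000e-02,  0.0000e+00]), 'tool_pos': array([ 0.272, -0.59 ,  0.229]), 'tool_rot': array([-1.79894e+02,  5.00000e-03,  2.47480e+01]), 'force': array([ 0.045, -0.635,  0.231]), 'wrist_torque': array([-0.009,  0.037, -0.009]), 'grip_width': np.float64(0.087)}
top {'intrinsics': array([[448.69680276,   0.        , 255.60453395],
       [  0.        , 448.69680276, 197.96087999],
       [  0.        ,   0.        ,   1.        ]]), 'D': array([0.01435263, 0.        , 0.        , 0.        , 0.        ]), 'position': array([0.41860625, 0.12458465, 1.34700938]), 'orientation': array([  8.56319887,   0.43234575, -90.04313542])}
side {'intrinsics': array([[350.88990879,   0.        , 257.24272475],
       [  0.        , 350.88990879, 191.75309812],
       [  0.        ,   0.        ,   1.        ]]), 'D': array([-0.10921715,  0.        ,  0.        ,  0.        ,  0.        ]), 'position': array([0.17672743, 0.17979343, 0.86065969]), 'orientation': array([ 2.65754017e+01, -8.52676029e-02, -9.55624936e+01])}
wrist {'intrinsics': array([[319.59775531,   0.        , 259.69185692],
       [  0.        , 319.59775531, 193.28962462],
       [  0.        ,   0.        ,   1.        ]]), 'D': array([-0.08608087,  0.        ,  0.        ,  0.        ,  0.        ]), 'mount': array([[-4.55031069e-04,  9.70254451e-01,  2.42086953e-01,
         6.51065359e-02],
       [ 9.99999427e-01,  2.06874300e-04,  1.05049073e-03,
         1.88971797e-04],
       [ 9.69161733e-04,  2.42087292e-01, -9.70253989e-01,
        -1.53601325e-01],
       [ 0.00000000e+00,  0.00000000e+00,  0.00000000e+00,
         1.00000000e+00]])}
```

View top.

View pics/top0.png

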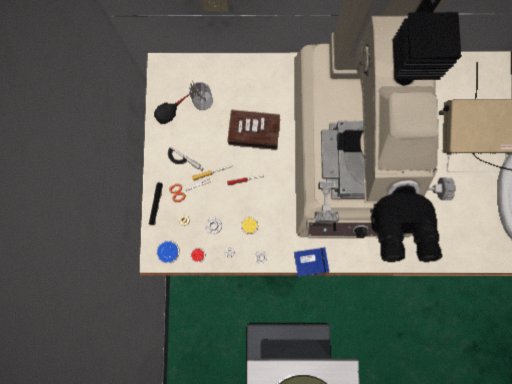

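```bash
python3 - <<'E'
from h import *
for n in ('top','side'):
    env.read_camera(n); 
    c,T=campose(n); _,dep=env.read_camera(n)
    for q in ['flange_large','flange_medium','flange_brass','flange_small','pad_large','pad_medium','pad_small','red_driver','black_marker']:
        for r in env.cut_out(n,q)[:3]:
            m=r['region']; uv=np.argwhere(m)[:,::-1]
            P=withdepth(c,T,uv,dep[m]); P=P[dep[m]>0]
            print(n,q,round(r['conf'],2),np.round(r['uv']),m.sum(),'med',np.round(np.median(P,0),3),'mid',np.round((P.max(0)+P.min(0))/2,3),'ext',np.round(np.ptp(P,0),3),'zmax',np.round(P[:,2].max(),3))
E
```

```text
top flange_large 0.78 [213. 227.] 222 med [0.539 0.261 0.011] mid [0.54  0.261 0.012] ext [0.046 0.051 0.034] zmax 0.029
top flange_brass 0.45 [184. 220.] 91 med [0.555 0.35  0.013] mid [0.557 0.351 0.014] ext [0.032 0.031 0.034] zmax 0.031
top pad_large 0.8 [168. 252.] 416 med [0.461 0.396 0.01 ] mid [0.46  0.396 0.007] ext [0.068 0.064 0.026] zmax 0.019
top pad_medium 0.63 [249. 224.] 213 med [0.538 0.154 0.011] mid [0.539 0.154 0.01 ] ext [0.048 0.048 0.017] zmax 0.018
top pad_small 0.46 [198. 254.] 187 med [0.452 0.306 0.01 ] mid [0.451 0.306 0.008] ext [0.044 0.042 0.02 ] zmax 0.018
top red_driver 0.59 [248. 225.] 226 med [0.538 0.154 0.01 ] mid [0.539 0.154 0.009] ext [0.049 0.048 0.018] zmax 0.018
top black_marker 0.63 [158. 204.] 223 med [0.607 0.436 0.017] mid [0.605 0.435 0.015] ext [0.127 0.033 0.017] zmax 0.024
side flange_large 0.7 [194. 251.] 202 med [0.447 0.307 0.01 ] mid [0.447 0.308 0.009] ext [0.038 0.039 0.013] zmax 0.015
side flange_large 0.52 [211. 218.] 247 med [0.533 0.261 0.012] mid [0.537 0.26  0.014] ext [0.049 0.048 0.025] zmax 0.027
side flange_medium 0.6
[... 242 characters left out ...]
158. 251.] 557 med [0.458 0.395 0.011] mid [0.462 0.398 0.006] ext [0.068 0.073 0.018] zmax 0.015
side pad_medium 0.67 [253. 215.] 295 med [0.534 0.154 0.011] mid [0.536 0.153 0.007] ext [0.048 0.052 0.017] zmax 0.015
side pad_small 0.74 [197. 250.] 232 med [0.448 0.306 0.01 ] mid [0.451 0.307 0.007] ext [0.046 0.041 0.016] zmax 0.015
side red_driver 0.46 [234. 168.] 129 med [0.672 0.188 0.012] mid [0.675 0.186 0.007] ext [0.03  0.066 0.022] zmax 0.018
side black_marker 0.87 [150. 203.] 273 med [0.593 0.435 0.017] mid [0.6   0.437 0.01 ] ext [0.124 0.035 0.026] zmax 0.023
side black_marker 0.72 [160. 251.] 494 med [0.456 0.393 0.011] mid [0.457 0.397 0.007] ext [0.058 0.067 0.016] zmax 0.015
```

```bash
python3 - <<'E'
from h import *
c,T=campose('top'); a,dep=env.read_camera('top')
vv,uu=np.mgrid[0:384,0:512]; uv=np.c_[uu.ravel(),vv.ravel()]
P=withdepth(c,T,uv,dep.ravel()); 
for z0 in np.arange(0.05,0.8,0.05):
    for y0 in np.arange(-0.5,0.0,0.1):
        s=P[(dep.ravel()>0)&(P[:,2]>z0)&(P[:,2]<z0+.05)&(P[:,1]>y0)&(P[:,1]<y0+.1)&(P[:,0]>.2)]
        if len(s)>3: print(round(z0,2),round(y0,2),len(s),'xmin',round(np.sort(s[:,0])[2],3))
save('topc',cv2.resize(a[180:280,140:290],None,fx=5,fy=5,interpolation=cv2.INTER_CUBIC))
print(onplane(c,T,[[229,252],[261,257],[184,220],[213,227]],0.01))
E
```

```text
0.05 -0.5 504 xmin 0.738
0.05 -0.2 621 xmin 0.499
0.05 -0.1 1188 xmin 0.519
0.1 -0.5 1639 xmin 0.74
0.1 -0.4 26 xmin 0.604
0.1 -0.2 1579 xmin 0.558
0.1 -0.1 4384 xmin 0.536
0.15 -0.5 250 xmin 1.097
0.15 -0.4 410 xmin 0.593
0.15 -0.2 393 xmin 0.582
0.15 -0.1 2154 xmin 0.511
0.2 -0.5 388 xmin 1.099
0.2 -0.4 148 xmin 1.097
0.2 -0.2 882 xmin 0.603
0.2 -0.1 812 xmin 0.544
0.25 -0.5 104 xmin 1.098
0.25 -0.4 40 xmin 1.1
0.25 -0.2 86 xmin 0.909
0.25 -0.1 368 xmin 0.958
0.3 -0.2 533 xmin 0.56
0.3 -0.1 615 xmin 0.684
0.35 -0.3 66 xmin 0.488
0.35 -0.2 1299 xmin 0.488
0.35 -0.1 209 xmin 0.957
0.4 -0.3 1748 xmin 0.426
0.4 -0.2 4804 xmin 0.426
0.4 -0.1 169 xmin 0.957
0.45 -0.3 1277 xmin 0.439
0.45 -0.2 5002 xmin 0.439
0.45 -0.1 115 xmin 0.957
0.5 -0.3 366 xmin 0.675
0.5 -0.2 1288 xmin 0.671
0.55 -0.3 117 xmin 0.766
0.55 -0.2 893 xmin 0.765
0.6 -0.3 500 xmin 0.765
0.6 -0.2 2290 xmin 0.766
[[0.45831673 0.21340423 0.01      ]
 [0.44355294 0.11871681 0.01      ]
 [0.55362651 0.34894402 0.01      ]
 [0.53249868 0.26180615 0.01      ]]
```

View pics/topc.png

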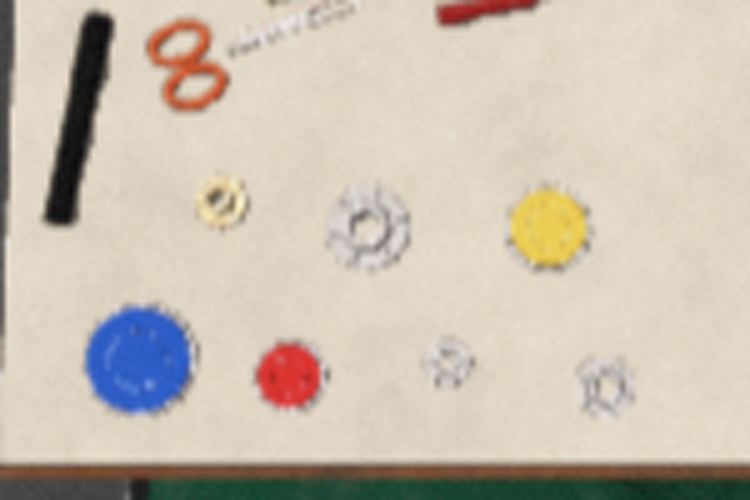

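View pics/side0.png

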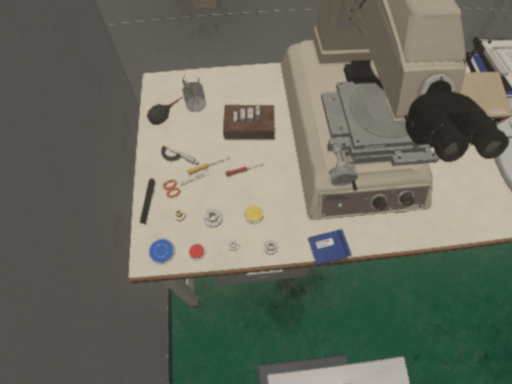

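Call:
move_arm([
  [[0,0,-0.06],0],
  [[0,0,-0.12],0],
  [[0,0,-0.18],-0.18],
  [[0,-0.03,-0.23],-0.36],
  [[0,-0.06,-0.27],-0.54],
  [[0,-0.09,-0.3],-0.72],
  [[0,-0.12,-0.3],-0.9],
  [[0,-0.15,-0.3],-1.08],
  [[0,-0.18,-0.3],-1.26],
  [[0,-0.2,-0.3],-1.44],
  [[0,-0.21,-0.3],-1.57],
  [[0,-0.21,-0.3],-1.57],
], hand=-1)

```text
time_s: 2.75
tool_pos: [0.1839, -0.3991, 0.5313]
tool_rot: [-180.0, 0.1, 114.6]
force: [0.9, -0.4, 0.1]
grip_width: 0.0871
```

```bash
python3 - <<'E'
from h import *
o=env.get_obs(); print({k:np.round(v,3) for k,v in o.items()}, np.hypot(*o['tool_pos'][:2]))
E
```

```text
{'time_s': np.float64(2.75), 'qpos': array([ 71.982,  -5.082,  -9.046,  74.908,  -0.829, 110.008,  87.294]), 'joint_velocities': array([-0.011,  1.611, -0.111, -0.465,  0.049, -0.505, -2.67 ]), 'effort': array([  0.032, -25.431,   0.374, -29.811,   0.039,   0.177,   0.468]), 'tool_pos': array([ 0.184, -0.399,  0.531]), 'tool_rot': array([-1.79985e+02,  1.02000e-01,  1.14607e+02]), 'force': array([ 0.894, -0.356,  0.077]), 'wrist_torque': array([ 0.038, -0.105, -0.033]), 'grip_width': np.float64(0.087)} 0.4394394581786629
```

Call:
move_arm([
  [[0.004,0.061,0],-0.14],
  [[0.017,0.122,0],-0.28],
  [[0.038,0.179,0],-0.42],
  [[0.067,0.234,0],-0.56],
  [[0.104,0.283,0],-0.7],
  [[0.146,0.328,0],-0.84],
  [[0.195,0.365,0],-0.98],
  [[0.248,0.396,0],-1.12],
  [[0.305,0.419,0],-1.26],
  [[0.365,0.434,0],-1.4],
  [[0.426,0.44,0],-1.54],
  [[0.426,0.44,0],-1.54],
])

```text
time_s: 4.25
tool_pos: [0.4036, 0.1771, 0.5313]
tool_rot: [-180.0, 0.1, -156.5]
force: [0.0, -0.8, 0.7]
grip_width: 0.0863
```

```bash
cat > m.py <<'E'
from h import *
import sys
name=sys.argv[1]; qs=sys.argv[2:]
c,T=campose('wrist'); a,dep=env.read_camera('wrist'); save(name,a)
H=dict(flange_large=(.008,.025),flange_medium=(.0075,.018),flange_brass=(.010,.015),flange_small=(.004,.014),pad_large=(.01,.031),pad_medium=(.01,.023),pad_small=(.01,.019))
for q in qs:
    for r in env.cut_out('wrist',q)[:2]:
        m=r['region']; cn=max(cv2.findContours(m.astype(np.uint8),cv2.RETR_EXTERNAL,cv2.CHAIN_APPROX_NONE)[0],key=cv2.contourArea)
        b=onplane(c,T,cn.reshape(-1,2),H.get(q,(.01,))[0])[:,:2]
        (x,y),rad=cv2.minEnclosingCircle(b.astype(np.float32))
        P=withdepth(c,T,np.argwhere(m)[:,::-1],dep[m])[dep[m]>0]
        print(q,round(r['conf'],2),np.round(r['uv']),m.sum(),'circ',round(x,4),round(y,4),'r',round(rad,4),'exp',H.get(q),'zmax',round(np.percentile(P[:,2],98),3),'zmed',round(np.median(P[:,2]),3))
E
python3 m.py w1 flange_large flange_medium flange_brass flange_small pad_large pad_medium pad_small red_driver black_marker
```

```text
flange_large 0.59 [272. 213.] 375 circ 0.5368 0.2604 r 0.0259 exp (0.008, 0.025) zmax 0.023 zmed 0.009
flange_medium 0.5 [231. 154.] 225 circ 0.4427 0.1201 r 0.0189 exp (0.0075, 0.018) zmax 0.021 zmed 0.008
flange_brass 0.55 [304. 234.] 135 circ 0.5515 0.3485 r 0.0163 exp (0.01, 0.015) zmax 0.027 zmed 0.011
flange_small 0.67 [263. 176.] 125 circ 0.4585 0.2115 r 0.014 exp (0.004, 0.014) zmax 0.013 zmed 0.005
flange_small 0.24 [227. 199.] 427 circ 0.5373 0.1531 r 0.0266 exp (0.004, 0.014) zmax 0.012 zmed 0.009
pad_large 0.71 [303. 236.] 136 circ 0.5515 0.3479 r 0.0159 exp (0.01, 0.031) zmax 0.027 zmed 0.011
pad_large 0.58 [339. 209.] 694 circ 0.458 0.3942 r 0.0347 exp (0.01, 0.031) zmax 0.012 zmed 0.009
pad_medium 0.64 [225. 198.] 431 circ 0.5353 0.1527 r 0.0265 exp (0.01, 0.023) zmax 0.012 zmed 0.009
pad_small 0.87 [303. 185.] 273 circ 0.4482 0.3052 r 0.0209 exp (0.01, 0.019) zmax 0.012 zmed 0.009
black_marker 0.5 [318. 284.] 197 circ 0.6381 0.4344 r 0.0318 exp None zmax 0.019 zmed 0.016
```

View pics/w1.png

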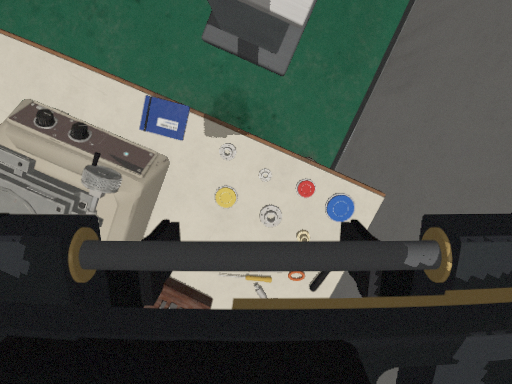

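```bash
cat > go.py <<'E'
from h import *
import sys
o=env.get_obs(); t=np.array(list(map(float,sys.argv[1:4])))
print('pos',np.round(o['tool_pos'],4),'rot',np.round(o['tool_rot'],1),'shift',np.round(toolR(o).T@(t-o['tool_pos']),4),'t',o['time_s'],'q7',np.round(o['qpos'],1))
E
python3 go.py 0.443 0.120 0.12
```

```text
pos [0.4063 0.1705 0.5304] rot [ 180.    -0.  -157.2] shift [-0.0144 -0.061   0.4104] t 4.75 q7 [ 33.6  -6.  -52.2  73.6  -5.1 110.   92.6]
```

Call:
move_arm([
  [[-0.002,-0.01,0.06],0],
  [[-0.004,-0.02,0.12],0],
  [[-0.006,-0.03,0.18],0],
  [[-0.008,-0.04,0.24],0],
  [[-0.01,-0.05,0.3],0],
  [[-0.012,-0.056,0.36],0],
  [[-0.014,-0.061,0.4],0],
  [[-0.014,-0.061,0.41],0],
  [[-0.014,-0.061,0.41],0],
])

```text
time_s: 5.88
tool_pos: [0.4428, 0.1208, 0.1211]
tool_rot: [180.0, 0.0, -157.1]
force: [0.1, 0.1, 0.2]
grip_width: 0.087
```

```bash
python3 m.py w2 flange_medium flange_small pad_medium; python3 go.py 0.443 0.120 0.011
```

```text
flange_medium 0.71 [261. 190.] 1336 circ 0.4421 0.1191 r 0.019 exp (0.0075, 0.018) zmax 0.02 zmed 0.008
flange_small 0.64 [337. 236.] 67 circ 0.4534 0.2006 r 0.0056 exp (0.004, 0.014) zmax 0.005 zmed 0.004
pad_medium 0.77 [253. 284.] 1460 circ 0.5319 0.1508 r 0.0258 exp (0.01, 0.023) zmax 0.2 zmed 0.009
pos [0.4438 0.1208 0.1222] rot [-179.9    0.2 -157.1] shift [ 0.0014 -0.0002  0.1112] t 6.075 q7 [ 34.1   2.8 -53.1 115.4   2.6  62.8  92.8]
```

View pics/w2.png

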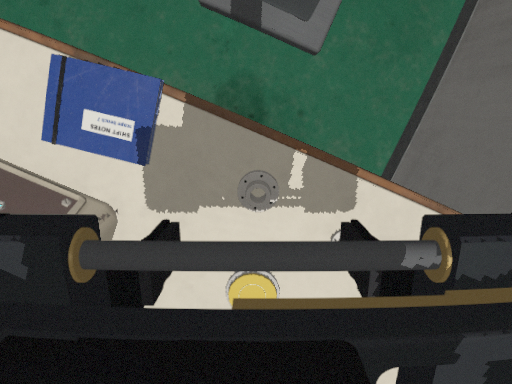

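Call:
move_arm([
  [[0.002,-0.001,0.05],0],
  [[0.002,-0.001,0.085],0],
  [[0.002,-0.001,0.102],0],
  [[0.002,-0.001,0.109],0],
  [[0.002,-0.001,0.11],0],
  [[0.002,-0.001,0.11],0],
])

```text
time_s: 6.82
tool_pos: [0.4421, 0.1189, 0.0115]
tool_rot: [-179.9, 0.1, -157.1]
force: [1.1, 0.8, 0.2]
grip_width: 0.0867
```

Call:
move_arm([
  [[0,0,0],0],
  [[0,0,0],0],
  [[0,0,0],0],
  [[0,0,0],0],
  [[0,0,0],0],
  [[0,0,0],0],
  [[0,0,0],0],
  [[0,0,0],0],
], hand=1, squeeze=25)

```text
time_s: 7.82
tool_pos: [0.4411, 0.1188, 0.0105]
tool_rot: [180.0, -0.0, -157.1]
force: [-0.4, -0.4, -1.1]
grip_width: 0.0335
```

```bash
python3 go.py 0.536 0.153 0.071
```

```text
pos [0.4411 0.1188 0.0105] rot [ 180.    -0.  -157.1] shift [-0.1007 -0.0055 -0.0605] t 7.825 q7 [ 29.   14.9 -50.9 121.2  15.1  50.2  82.3]
```

```bash
python3 m.py w3 flange_medium; python3 -c "
import cv2;a=cv2.imread('pics/w3.png');cv2.imwrite('pics/w3c.png',cv2.resize(a[130:330,130:390],None,fx=3,fy=3))
from h import *;print(env.get_obs()['grip_width'])"
```

```text
flange_medium 0.62 [261. 227.] 1675 circ 0.4371 0.117 r 0.0162 exp (0.0075, 0.018) zmax 0.02 zmed 0.008
0.033726293428924685
```

View pics/w3c.png

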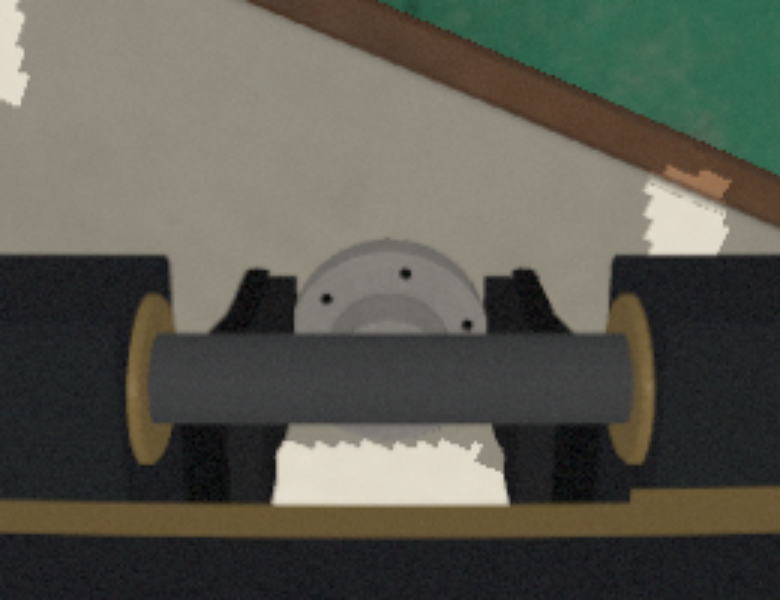

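Call:
move_arm([
  [[0,0,-0.015],0],
  [[0,0,-0.04],0],
  [[-0.02,-0.001,-0.05],0],
  [[-0.06,-0.003,-0.05],0],
  [[-0.09,-0.005,-0.05],0],
  [[-0.1,-0.0055,-0.05],0],
  [[-0.1,-0.0055,-0.05],0],
])

```text
time_s: 8.8
tool_pos: [0.535, 0.1529, 0.0608]
tool_rot: [180.0, -0.0, -157.0]
force: [0.2, 0.1, -1.8]
grip_width: 0.0335
```

```bash
python3 m.py w4 flange_medium pad_medium; python3 go.py 0.536 0.153 0.021;  python3 -c "
import cv2;a=cv2.imread('pics/w4.png');cv2.imwrite('pics/w4c.png',cv2.resize(a[130:330,130:390],None,fx=3,fy=3))"
```

```text
flange_medium 0.74 [260. 230.] 1747 circ 0.5488 0.159 r 0.0219 exp (0.0075, 0.018) zmax 0.07 zmed 0.058
pad_medium 0.68 [258. 203.] 2282 circ 0.5337 0.1513 r 0.0251 exp (0.01, 0.023) zmax 0.011 zmed 0.009
pos [0.5342 0.1522 0.0605] rot [-1.800e+02 -1.000e-01 -1.571e+02] shift [-0.0021  0.      0.0395] t 8.95 q7 [ 23.3  23.  -49.4 106.   20.   60.2  78.9]
```

View pics/w4c.png

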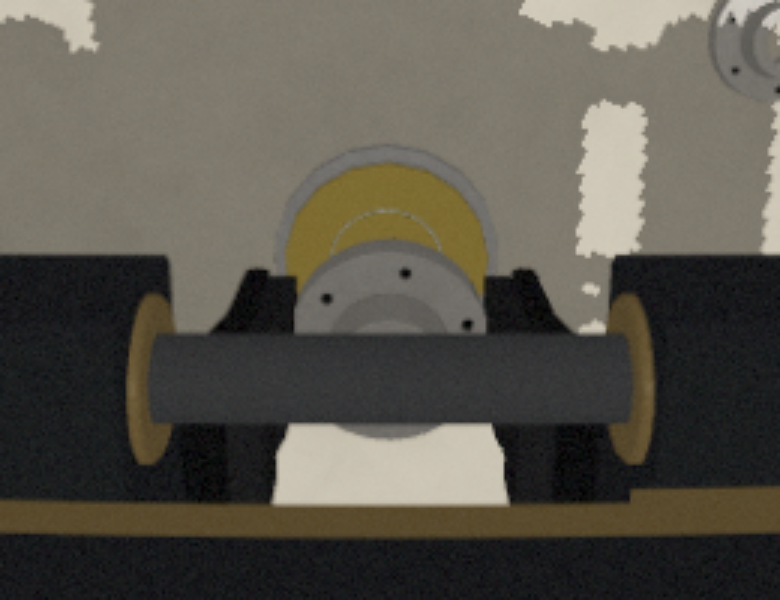

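Call:
move_arm([
  [[-0.001,0,0.015],0],
  [[-0.001,0,0.028],0],
  [[-0.001,0,0.035],0],
  [[-0.001,0,0.038],0],
  [[-0.001,0,0.0395],0],
  [[-0.001,0,0.0395],0],
  [[-0.001,0,0.0395],0],
])

```text
time_s: 9.82
tool_pos: [0.5365, 0.1532, 0.0213]
tool_rot: [-180.0, 0.0, -157.1]
force: [0.4, -0.9, -1.9]
grip_width: 0.0335
```

Call:
move_arm([
  [[0,0,0],0],
  [[0,0,0],0],
  [[0,0,0],0],
  [[0,0,0],0],
  [[0,0,0],0],
  [[0,0,0],0],
  [[0,0,-0.03],0],
  [[0,0,-0.08],0],
  [[0,0,-0.1],0],
  [[0,0,-0.1],0],
], hand=-1)

```text
time_s: 11.08
tool_pos: [0.5372, 0.1532, 0.1221]
tool_rot: [-179.9, 0.1, -157.1]
force: [-0.6, 0.4, -1.1]
grip_width: 0.0866
```

```bash
python3 m.py w5 flange_medium pad_medium flange_large; python3 go.py 0.537 0.2605 0.121
```

```text
flange_medium 0.67 [263. 192.] 1391 circ 0.5394 0.154 r 0.0196 exp (0.0075, 0.018) zmax 0.03 zmed 0.018
pad_medium 0.84 [258. 175.] 1439 circ 0.5351 0.1514 r 0.0263 exp (0.01, 0.023) zmax 0.017 zmed 0.009
flange_large 0.87 [380. 222.] 924 circ 0.5301 0.2598 r 0.0255 exp (0.008, 0.025) zmax 0.022 zmed 0.009
pos [0.5351 0.1526 0.1192] rot [ 180.    -0.2 -157.1] shift [-0.0438  0.0987 -0.0019] t 11.275 q7 [ 25.6  19.  -51.6 102.8  16.2  66.1  81.8]
```

Call:
move_arm([
  [[-0.02,0.045,0],0],
  [[-0.04,0.09,0],0],
  [[-0.043,0.099,0],0],
  [[-0.043,0.099,0],0],
])

```text
time_s: 11.78
tool_pos: [0.5363, 0.2612, 0.1197]
tool_rot: [180.0, -0.1, -157.0]
force: [-0.4, -0.8, -1.0]
grip_width: 0.0871
```

```bash
python3 m.py w6 flange_large flange_brass pad_small pad_large; python3 go.py 0.537 0.2605 0.011
```

```text
flange_large 0.56 [260. 186.] 2351 circ 0.5367 0.261 r 0.0256 exp (0.008, 0.025) zmax 0.022 zmed 0.009
flange_brass 0.42 [334. 235.] 143 circ 0.5456 0.3355 r 0.0074 exp (0.01, 0.015) zmax 0.195 zmed 0.007
pad_small 0.62 [350. 119.] 2180 circ 0.4498 0.3043 r 0.0218 exp (0.01, 0.019) zmax 0.011 zmed 0.009
pad_large 0.76 [433. 173.] 4497 circ 0.4571 0.3919 r 0.0352 exp (0.01, 0.031) zmax 0.011 zmed 0.009
pos [0.5378 0.2591 0.1207] rot [-179.9   -0.  -157.2] shift [0.0002 0.0017 0.1097] t 12.025 q7 [ 13.3  24.6 -51.5  97.2  20.6  68.3  69.3]
```

Call:
move_arm([
  [[0,0.001,0.05],0],
  [[0,0.001,0.085],0],
  [[0,0.001,0.102],0],
  [[0,0.001,0.109],0],
  [[0,0.001,0.1105],0],
  [[0,0.001,0.1105],0],
])

```text
time_s: 12.78
tool_pos: [0.5377, 0.2623, 0.0117]
tool_rot: [-180.0, 0.1, -157.1]
force: [0.1, 0.5, 0.5]
grip_width: 0.087
```

Call:
move_arm([
  [[0,0,0],0],
  [[0,0,0],0],
  [[0,0,0],0],
  [[0,0,0],0],
  [[0,0,0],0],
  [[0,0,0],0],
  [[0,0,0],0],
], hand=1, squeeze=30)

```text
time_s: 13.65
tool_pos: [0.5369, 0.2619, 0.0105]
tool_rot: [-180.0, -0.0, -157.1]
force: [-0.3, -0.1, -0.2]
grip_width: 0.0473
```

```bash
python3 go.py 0.459 0.3945 0.061
```

```text
pos [0.5369 0.2619 0.0105] rot [-180.    -0.  -157.1] shift [ 0.0201  0.1525 -0.0505] t 13.65 q7 [  9.3  32.  -47.2 102.   27.2  58.1  64.5]
```

Call:
move_arm([
  [[0,0,-0.015],0],
  [[0,0,-0.045],0],
  [[0.004,0.03,-0.055],0],
  [[0.01,0.08,-0.055],0],
  [[0.017,0.125,-0.055],0],
  [[0.02,0.148,-0.055],0],
  [[0.02,0.1525,-0.05],0],
  [[0.02,0.1525,-0.05],0],
])

```text
time_s: 14.65
tool_pos: [0.4595, 0.3934, 0.0601]
tool_rot: [-179.9, -0.0, -157.1]
force: [0.7, -0.3, -1.6]
grip_width: 0.0469
```

```bash
python3 m.py w7 pad_large; python3 go.py 0.459 0.3945 0.021;  python3 -c "
import cv2;a=cv2.imread('pics/w7.png');cv2.imwrite('pics/w7c.png',cv2.resize(a[130:330,130:390],None,fx=3,fy=3))"
```

```text
pad_large 0.76 [266. 190.] 3120 circ 0.4556 0.3948 r 0.033 exp (0.01, 0.031) zmax 0.011 zmed 0.009
pos [0.4603 0.3928 0.0602] rot [-179.9   -0.  -157.2] shift [0.0006 0.0022 0.0392] t 14.75 q7 [ -3.   29.9 -50.5  98.9  25.6  63.4  51.3]
```

View pics/w7c.png

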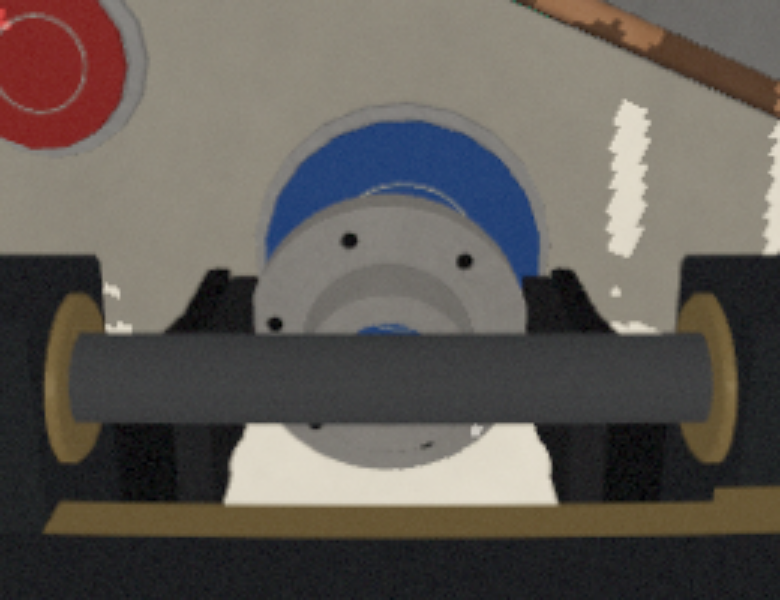

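Call:
move_arm([
  [[0,0.002,0.012],0],
  [[0,0.003,0.027],0],
  [[0,0.003,0.035],0],
  [[0,0.003,0.038],0],
  [[0,0.003,0.0395],0],
  [[0,0.003,0.0395],0],
  [[0,0.003,0.0395],0],
])

```text
time_s: 15.62
tool_pos: [0.4581, 0.3976, 0.0214]
tool_rot: [180.0, 0.0, -157.1]
force: [0.1, -0.6, -1.3]
grip_width: 0.0469
```

Call:
move_arm([
  [[0,0,0],0],
  [[0,0,0],0],
  [[0,0,0],0],
  [[0,0,0],0],
  [[0,0,0],0],
  [[0,0,0],0],
  [[0,0,-0.03],0],
  [[0,0,-0.08],0],
  [[0,0,-0.1],0],
  [[0,0,-0.1],0],
], hand=-1)

```text
time_s: 16.88
tool_pos: [0.4586, 0.398, 0.1223]
tool_rot: [180.0, 0.2, -157.1]
force: [-0.2, 0.6, -0.2]
grip_width: 0.0869
```

```bash
python3 m.py w8 flange_large pad_large flange_brass; python3 go.py 0.5515 0.3485 0.121
```

```text
pad_large 0.82 [257. 189.] 1875 circ 0.4571 0.3947 r 0.0333 exp (0.01, 0.031) zmax 0.011 zmed 0.009
pos [0.4572 0.3963 0.1191] rot [-179.9   -0.2 -157.1] shift [-0.0682 -0.0808 -0.0021] t 17.075 q7 [ -1.6  26.4 -52.8  95.9  22.3  69.1  53.2]
```

Call:
move_arm([
  [[-0.03,-0.035,0],0],
  [[-0.06,-0.07,0],0],
  [[-0.0675,-0.0815,0],0],
  [[-0.0675,-0.0815,0],0],
  [[-0.0675,-0.0815,0],0],
])

```text
time_s: 17.7
tool_pos: [0.5498, 0.35, 0.1206]
tool_rot: [179.9, -0.1, -156.9]
force: [-0.7, 1.3, -0.1]
grip_width: 0.087
```

```bash
python3 m.py w9 flange_brass flange_large pad_large pad_small; python3 go.py 0.5515 0.3485 0.0115
```

```text
flange_brass 0.82 [256. 194.] 915 circ 0.5522 0.3482 r 0.0156 exp (0.01, 0.015) zmax 0.026 zmed 0.011
flange_large 0.78 [356. 111.] 3013 circ 0.4566 0.399 r 0.0272 exp (0.008, 0.025) zmax 0.032 zmed 0.019
flange_large 0.59 [258.  60.] 2354 circ 0.4499 0.307 r 0.0216 exp (0.008, 0.025) zmax 0.011 zmed 0.009
pad_large 0.6 [327. 113.] 2235 circ 0.4589 0.394 r 0.0337 exp (0.01, 0.031) zmax 0.011 zmed 0.009
pad_large 0.32 [148.  24.] 1038 circ 0.458 0.2158 r 0.0147 exp (0.01, 0.031) zmax 0.012 zmed 0.005
pad_small 0.67 [257.  58.] 2361 circ 0.4503 0.3073 r 0.0215 exp (0.01, 0.019) zmax 0.011 zmed 0.009
pos [0.551  0.3494 0.1212] rot [-180.    0. -157.] shift [-1.000e-04 -1.000e-03  1.097e-01] t 17.95 q7 [  2.1  31.3 -49.9  88.9  24.7  71.4  61.4]
```

View pics/w9.png

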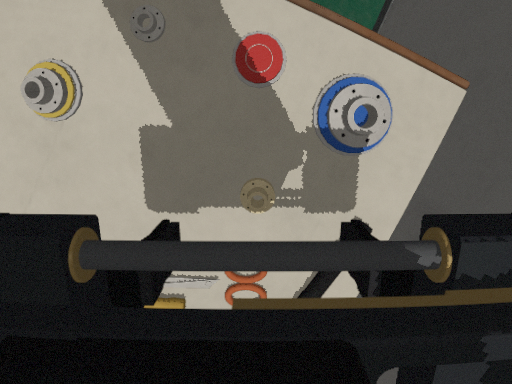

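Call:
move_arm([
  [[0,-0.001,0.05],0],
  [[0,-0.001,0.085],0],
  [[0,-0.001,0.102],0],
  [[0,-0.001,0.109],0],
  [[0,-0.001,0.1105],0],
  [[0,-0.001,0.1105],0],
])

```text
time_s: 18.7
tool_pos: [0.5529, 0.3483, 0.0118]
tool_rot: [180.0, 0.1, -157.1]
force: [1.3, -0.6, 0.5]
grip_width: 0.0871
```

Call:
move_arm([
  [[0,0,0],0],
  [[0,0,0],0],
  [[0,0,0],0],
  [[0,0,0],0],
  [[0,0,0],0],
  [[0,0,0],0],
  [[0,0,0],0],
  [[0,0,0],0],
], hand=1, squeeze=25)

```text
time_s: 19.7
tool_pos: [0.5522, 0.3477, 0.0105]
tool_rot: [-180.0, 0.0, -157.1]
force: [0.0, -0.2, 0.4]
grip_width: 0.0283
```

```bash
python3 go.py 0.450 0.3065 0.061
```

```text
pos [0.5522 0.3477 0.0105] rot [-180.     0.  -157.1] shift [ 0.1102  0.0019 -0.0505] t 19.7 q7 [ -0.3  37.7 -46.   93.7  30.   61.6  58. ]
```

Call:
move_arm([
  [[0,0,-0.015],0],
  [[0,0,-0.045],0],
  [[0.03,0.0005,-0.055],0],
  [[0.075,0.001,-0.055],0],
  [[0.105,0.002,-0.055],0],
  [[0.11,0.002,-0.05],0],
  [[0.11,0.002,-0.05],0],
])

```text
time_s: 20.58
tool_pos: [0.451, 0.3066, 0.0609]
tool_rot: [-180.0, 0.1, -157.1]
force: [0.1, 0.8, -0.8]
grip_width: 0.0284
```

```bash
python3 m.py w10 pad_small; python3 go.py 0.450 0.3065 0.021;  python3 -c "
import cv2;a=cv2.imread('pics/w10.png');cv2.imwrite('pics/w10c.png',cv2.resize(a[130:330,130:390],None,fx=3,fy=3))"
```

```text
pad_small 0.92 [260. 201.] 2165 circ 0.4467 0.3052 r 0.0213 exp (0.01, 0.019) zmax 0.011 zmed 0.009
pos [0.4515 0.3071 0.0609] rot [ 1.800e+02  1.000e-01 -1.571e+02] shift [0.0016 0.     0.0399] t 20.675 q7 [  8.6  23.  -53.3 107.4  21.2  60.1  59.5]
```

View pics/w10c.png

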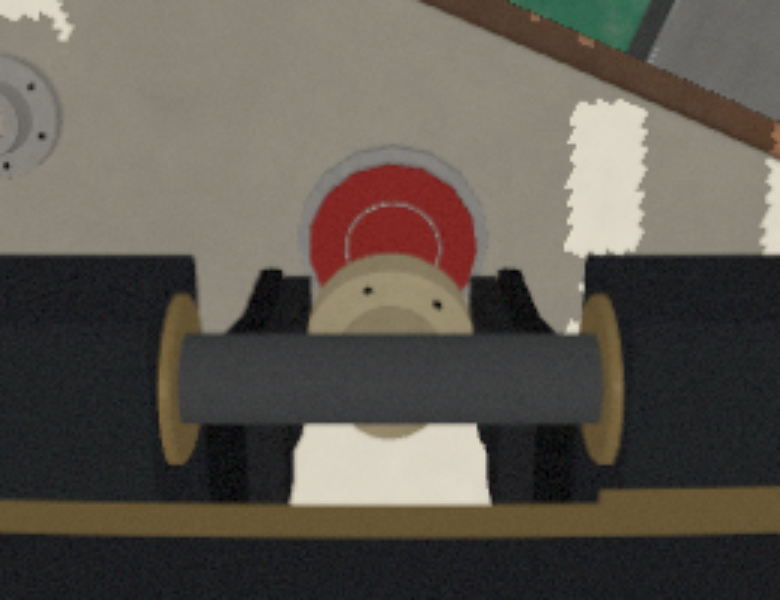

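Call:
move_arm([
  [[0.002,0,0.012],0],
  [[0.002,0,0.027],0],
  [[0.002,0,0.035],0],
  [[0.002,0,0.038],0],
  [[0.002,0,0.0395],0],
  [[0.002,0,0.0395],0],
  [[0.002,0,0.0395],0],
])

```text
time_s: 21.55
tool_pos: [0.4486, 0.306, 0.0214]
tool_rot: [-180.0, 0.0, -157.1]
force: [0.8, 0.8, -0.8]
grip_width: 0.0281
```

Call:
move_arm([
  [[0,0,0],0],
  [[0,0,0],0],
  [[0,0,0],0],
  [[0,0,0],0],
  [[0,0,0],0],
  [[0,0,0],0],
  [[0,0,-0.03],0],
  [[0,0,-0.08],0],
  [[0,0,-0.14],0],
  [[0,0,-0.2],0],
  [[0,0,-0.25],0],
  [[0,0,-0.25],0],
  [[0,0,-0.25],0],
], hand=-0.3)

```text
time_s: 23.18
tool_pos: [0.4481, 0.3056, 0.2704]
tool_rot: [-180.0, -0.0, -157.1]
force: [0.2, 1.4, -0.5]
grip_width: 0.0565
```

```bash
sed -i 's/flange_large=(.008,/flange_large=(.018,/;s/flange_medium=(.0075,/flange_medium=(.0175,/;s/flange_brass=(.010,/flange_brass=(.020,/' m.py; python3 m.py w11 flange_large pad_large flange_medium pad_medium flange_brass pad_small flange_small black_marker; python3 - <<'E'
from h import *
c,T=campose('side'); _,dep=env.read_camera('side')
for q in ['red_driver','black_marker']:
    for r in env.cut_out('side',q)[:1]:
        m=r['region'];P=withdepth(c,T,np.argwhere(m)[:,::-1],dep[m]); print(q,r['uv'],np.median(P,0))
E
```

```text
flange_large 0.73 [320. 199.] 1122 circ 0.4582 0.3965 r 0.0273 exp (0.018, 0.025) zmax 0.033 zmed 0.019
pad_large 0.79 [305. 189.] 655 circ 0.4576 0.3941 r 0.0334 exp (0.01, 0.031) zmax 0.011 zmed 0.009
flange_medium 0.61 [134. 185.] 597 circ 0.5363 0.1555 r 0.0195 exp (0.0175, 0.018) zmax 0.031 zmed 0.018
flange_medium 0.24 [195. 144.] 361 circ 0.4536 0.2152 r 0.0143 exp (0.0175, 0.018) zmax 0.012 zmed 0.004
pad_medium 0.88 [140. 173.] 425 circ 0.5339 0.1561 r 0.0257 exp (0.01, 0.023) zmax 0.011 zmed 0.008
pad_medium 0.62 [318. 199.] 1144 circ 0.4588 0.3989 r 0.0271 exp (0.01, 0.023) zmax 0.033 zmed 0.019
flange_brass 0.8 [259. 167.] 473 circ 0.4501 0.3055 r 0.0167 exp (0.02, 0.015) zmax 0.036 zmed 0.02
pad_small 0.71 [260. 165.] 498 circ 0.4481 0.3065 r 0.0223 exp (0.01, 0.019) zmax 0.02 zmed 0.008
pad_small 0.53 [319. 197.] 1102 circ 0.4591 0.3987 r 0.0273 exp (0.01, 0.019) zmax 0.033 zmed 0.019
flange_small 0.83 [193. 144.] 359 circ 0.4571 0.2133 r 0.0146 exp (0.004, 0.014) zmax 0.012 zmed 0.004
black_marker 0.79 [310. 288.] 383 circ 0.5817 0.4357 r 0.0256 exp None zmax 0.019 zmed 0.015
red_driver [163.5, 256.6] [0.44698288 0.38495166 0.00950901]
```

View pics/w11.png

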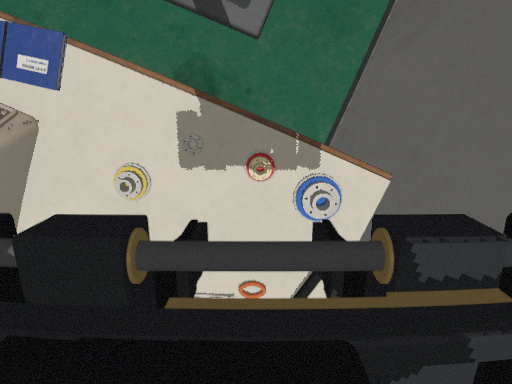

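```bash
python3 -c "
from cell import env
print(env.sign_off())"
```

```text
the job is handed in; nothing more can be done
None
```

All three flanges are on their pads, hub up, and the job was handed in at about 23 s of the 80 s limit. I brought the arm past the microscope above its eyepieces, drawn in to about 0.44 m. Each flange was then gripped across its disc, carried low, lowered onto its pad and released.

The last wrist-camera check put every flange within about 3 mm of its pad centre (limit 10 mm). Their tops were at the heights expected for sitting on the 10 mm pads.

| Flange | Pad | Offset from pad centre | Top height (expected) |
|---|---|---|---|
| Large steel | blue | about 2.5 mm | 33 mm (32) |
| Medium steel | yellow | about 2.5 mm | 31 mm (30) |
| Brass | red | about 2 mm | 36 mm (36) |

- **Smallest flange:** it measured within about 2 mm of where it started.
- **Grip reading:** it came out 2 to 3 mm below each disc's diameter. The pictures showed the discs centred in the jaws, and nothing slipped.
- **Marker and screwdriver:** neither was measured cleanly at the end. The wrist camera saw the marker only in part, where it was expected. The side camera did not find the marker, and its screwdriver report was a false hit on the blue pad. The arm was planned to stay clear of both, and no force reading showed contact.

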